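# Shear the top tier board into the squaring corner

## Task

Slide the top board off the sprung stack and across onto the metal deck beside it, pressing and dragging it from above and never lifting it, and square it up gently: flat on the deck, snug against both the end stop and the long fence of the dark steel corner. Leave the other boards in the well and the can, tape roll and carton where they are, and never bear on the board or drive it against the corner with more than about 25 N.

Things in the scene. Friction and masses are not known exactly. Their poses are not given: they have to be found in the camera images.
- deck_edge (a point): Fixed dispenser: a grey well holding a stack of boards and, next to it, an aluminium deck. This point: on the deck's top (55 mm above the table), middle of its edge next to the well. +x level, from the well along the deck, the way boards leave; +y level, to the left of +x; +z up. The deck spans x 0 to 206 mm, y -110 to +60 mm and does not give under load.
- well (a point): Middle of the well, at deck height; axes as deck_edge, 62 mm behind it in x. Inside 124 (x) by 94 mm (y). Walls 7 mm thick on the back and both sides rise 11 mm above the deck. Towards the deck it is open above deck height; the deck's edge is the lip that holds the lower boards back.
- spring_floor (a point): Middle of the top of the well's sprung floor, under the stack (black, hidden by the boards). The floor with the stack sinks about 1 mm for every 2.5 N of push and comes back up. Pushed down 4 mm or more (10 N), the top board's front catches on the deck's edge.
- board_top_center (a point): Centre (half-way up) of the top board, the one to move: smooth brown hardboard 120 x 90 x 8 mm (its x, y, z), about 90 g, x along the deck. At first its underside is 4 mm above the deck, its top 1 mm above the walls, 2 mm free all round: it cannot be gripped. Boards slide easily (friction 0.35), fingertips hold better: 3 to 6 N of press drags it. On the deck it lies 4 mm lower.
- board_next_center (a point): Centre of the second board, same shape, directly below the top board; it stays in the well, within 6 mm along and across.
- board_mid_center (a point): Centre of the third board, same shape; it stays in the well.
- board_low_center (a point): Centre of the lowest board, same shape; it stays in the well.
- corner: Fixed L of dark steel bars, 12 mm thick, 14 mm high, on the deck. Origin: inner corner at deck level; axes as deck_edge. End stop's face: x = 0, from y 0 to +70 mm; fence's face: y = 0, from x 0 to -90 mm. A squared board has its centre at x -60, y +45, z +4 mm here. Its place varies: 20 to 45 mm beyond a board just out of the well, 10 to 25 mm to its -y side.
- can: Bystander: upright drinks can, 66 mm across, 115 mm tall, on the table; origin at the centre of its underside.
- tape_roll: Bystander: cardboard core ring lying flat on the table, 90 mm across, 48 mm high; origin at the centre of its underside.
- carton: Bystander: small cardboard carton 90 x 70 x 60 mm on the table; origin at the centre of its underside.
Mind the look-alikes: they are no part of the job. Leave any blue, green or pink look-alike of the part that bears board_top_center alone.

How it is judged:
On the way:
1. the top board is wholly off the stack and flat on the deck (x of board_top_center in the frame of deck_edge above 0.06 m and z of board_top_center in the frame of deck_edge below 0.007 m and angle between board_top_center's own z axis and vertical below 0.06 rad).
At the end, for the whole second after the job is handed in: The top board lies flat on the deck, squared in the corner (its centre within 2.5 mm of touching the end stop and within 2.5 mm of touching the fence, within 0.05 rad of parallel), released; the other three boards still in the well within 6 mm of its middle, along and across (x of board_top_center in the frame of corner between -0.0625 and -0.057 m and y of board_top_center in the frame of corner between 0.042 and 0.0475 m and z of board_top_center in the frame of corner below 0.0065 m and angle between the x axis of board_top_center and the x axis of corner, either way round below 0.05 rad and angle between board_top_center's own z axis and vertical below 0.05 rad and contact force between the fingers and anything else below 0.1 N and not (x of board_next_center in the frame of deck_edge below -0.068 m or x of board_next_center in the frame of deck_edge above -0.056 m or y of board_next_center in the frame of deck_edge below -0.006 m or y of board_next_center in the frame of deck_edge above 0.006 m) and not (x of board_mid_center in the frame of deck_edge below -0.068 m or x of board_mid_center in the frame of deck_edge above -0.056 m or y of board_mid_center in the frame of deck_edge below -0.006 m or y of board_mid_center in the frame of deck_edge above 0.006 m) and not (x of board_low_center in the frame of deck_edge below -0.068 m or x of board_low_center in the frame of deck_edge above -0.056 m or y of board_low_center in the frame of deck_edge below -0.006 m or y of board_low_center in the frame of deck_edge above 0.006 m)).
It fails at once if the top board is lifted more than 12 mm above where it started, or tipped by more than 0.25 rad (z of board_top_center in the frame of deck_edge above 0.02 m or angle between board_top_center's own z axis and vertical above 0.25 rad).
It fails at once if another board is pulled more than 6 mm along or across the well ((x of board_next_center in the frame of deck_edge below -0.068 m or x of board_next_center in the frame of deck_edge above -0.056 m or y of board_next_center in the frame of deck_edge below -0.006 m or y of board_next_center in the frame of deck_edge above 0.006 m) or (x of board_mid_center in the frame of deck_edge below -0.068 m or x of board_mid_center in the frame of deck_edge above -0.056 m or y of board_mid_center in the frame of deck_edge below -0.006 m or y of board_mid_center in the frame of deck_edge above 0.006 m) or (x of board_low_center in the frame of deck_edge below -0.068 m or x of board_low_center in the frame of deck_edge above -0.056 m or y of board_low_center in the frame of deck_edge below -0.006 m or y of board_low_center in the frame of deck_edge above 0.006 m)).
It fails at once if the gripper bears on the top board with more than 28 N (contact force between the fingers and board_top above 28 N).
It fails at once if the top board is driven against the corner with more than 28 N (contact force between board_top and corner above 28 N).
It fails at once if the can, tape roll or carton is moved more than 15 mm (distance of any of can, tape_roll, carton from where it was at the start of the episode above 0.015 m).
It also fails if it takes over 72 s, if anything falls off the work surface, if the arm or the gripper's body presses on something with over 40 N, if the wrist force passes 120 N, or if a joint passes its speed limit or range.

## Robot

A 6-joint arm with a two-finger parallel gripper is mounted at the origin on the work surface. World frame = base frame: x ahead of the robot, y to its left, z up, the work surface at z = 0. Lengths are in m, angles in rad, forces in N, time in s.
With the tool pointing down it reaches from about 0.325 to 0.875 m from the base axis. Payload 4.4 kg.
Tool frame: the origin (TCP) lies between the finger pads; the fingertips stand 11 mm ahead of it and the grasp point (between the pads) lies 8 mm behind it (ctrl.tip_extent is the distance from the TCP to the fingertips, in m); z points along the fingers, y is the direction in which the jaws open and shut (so a half turn about z gives the same grasp; the last joint's range is limited). The gripper opens to 85 mm and grips with 20 to 120 N. Pads are 22 mm wide; open, the fingers measure 114 mm over their backs; the gripper's body (76 mm by 85 mm) begins 54 mm behind the grasp point. The pads swing forward as they close: fully open they stand 13 mm farther back than shut.
Start: joints at [-1.371, 0.207, 1.542, -0, 1.393, -0.15], TCP at [0.198, -0.54, 0.242] pointing down, gripper open.
Joint ranges: [-2.73, 2.73], [-0.86, 2.22], [0.23, 2.46], [-1.11, 4.25], [0.08, 2.63], [-2.82, 2.82]. Speed limits (rad/s): [2.79, 2.79, 3.14, 3.14, 3.14, 3.14].

## Interface

Orientations are given as a unit quaternion [w, x, y, z].
In Python, from bench import ctrl gives the robot as it stands. The module is installed in compiled form; this text tells all that it offers.
- The arm moves only by the tool servo_tool, never from a script. Its argument "plan" is a list of rows, each a list of 3 entries, a list of its own where there are three numbers: the shift along the tool's x, y, z normalised to -1 to 1, where 1 is 0.3 m, then the turn, a rotation vector about the tool's x, y, z normalised to -1 to 1, where 1 is 0.5 rad, then the gripper's target within -1 to 1 (shut at 1, half-way at 0, fully open at -1). A call has 1 to 12 rows; each row is the pose to reach, as a shift and turn from the pose commanded when the call began, along the tool's axes at that moment; what a row does not reach only later rows make up. A row lasts 1/12 s, in which the tool goes at most 41.7 mm and 7.16 degrees, less where a joint would pass 70% of its speed; a pose out of reach is approached as far as the arm can. A call with a number of a shift or a turn outside -1 to 1 is refused whole. A call with a gripper value outside its range is refused whole. The fingers move at their own pace and stop on an object; the grip force is fixed at half the most. Time passes only in rows, so rows that repeat a pose let the fingers close. It gives the time, the measured TCP pose, the force and the opening at its end, in the units of the state.
- ctrl.state(): the state, without advancing time (a new reading comes with each control period).
- ctrl.read_camera(name): name is "scene" or "top" or "wrist"; returns a dict with "img" (420x560x3 uint8, red, green, blue), "K" (3x3 intrinsics, pixels), "cam_to_world" (4x4, takes a point from camera to world coordinates). Camera axes: x right, y down, z forward; pixel columns grow to the right and rows downward; lengths in m; the calibration is good to about 2 mm. A picture is of the moment at which its call begins. There is no depth.
- ctrl.close_job(): hands the job in, once; it reports no verdict.
Trained networks look in a picture, given as the dict that the camera call returned (one of the last four; its "shot" number tells which), for a name from the list of things; names that differ only in an ending like _2 or _b are one class to them, and where a whole thing is asked for, a point or a joint stands for the part that bears it (a point fixed in the world has none). Each returns a list of dicts, best first, with "conf" (0 to 1); they miss things now and then, are a little off and sometimes report something else, mostly with a low value. They report only what shows in the picture. A call takes as long as a camera call. They do not tell look-alikes from the thing itself.
- ctrl.search_frame(picture, name): "pixel" ([row, column] in pixels, amid what is visible of it).
- ctrl.place_of(picture, name): "pixel" ([row, column] in pixels: a listed point, or the origin of a listed thing).
The state is a dict: "time_s": time; "joint_positions": joint angles; "qvel": joint speeds; "joint_torque": joint torques, N m; "eef_pos": TCP position; "eef_rot": TCP orientation; "wrist_force": force on the tool from outside, world axes, zero at the start; "ft_torque": the same for the moment, N m; "grip_width": finger opening in m.
Only numpy, scipy, OpenCV 4.12 (cv2) and the standard library are available. Lean on these libraries where they do the work, as an engineer would, in place of code of your own. Each camera call takes 0.05 s, during which the arm holds its last target.

## Working session

There is one attempt and no reset: what is moved stays moved. The work goes in short steps, Python scripts to look and compute and a tool call to move; the robot and the scene stay as the last step left them, time stands still between calls to the robot, and variables do not carry over. Pictures are saved under pics/ and viewed, and the job is handed in when it is done.

Besides the shell and the picture viewer there is one more tool, called after "Request:" by a JSON object that holds its "op" and its "data", one argument or row to a line. servo_tool: Moves the arm, as the interface text tells. Its arguments: {"type":"object","properties":{"plan":{"type":"array"}},"required":["plan"]}

```bash
mkdir -p pics; cat > h.py <<'E'
import numpy as np, cv2
from bench import ctrl
def shot(name,fn):
    p=ctrl.read_camera(name); cv2.imwrite('pics/'+fn,cv2.cvtColor(p['img'],cv2.COLOR_RGB2BGR)); return p
def onplane(p,pix,z):
    r,c=pix; T=np.array(p['cam_to_world']); d=T[:3,:3]@np.linalg.inv(np.array(p['K']))@np.array([c,r,1.]); o=T[:3,3]
    return o+d*(z-o[2])/d[2]
def proj(p,X):
    T=np.linalg.inv(np.array(p['cam_to_world'])); q=T[:3,:3]@np.array(X)+T[:3,3]; u=np.array(p['K'])@q; return (u[1]/u[2],u[0]/u[2])
E
python3 - <<'E'
from h import *
np.set_printoptions(precision=4,suppress=True)
s=ctrl.state(); print(s); print(ctrl.tip_extent)
for n in ['scene','top','wrist']:
    p=shot(n,n+'0.png'); print(n,np.array(p['cam_to_world'])[:3,3])
    for t,z in [('deck_edge',.055),('well',.055),('board_top_center',.063),('corner',.055),('can',0),('tape_roll',0),('carton',0)]:
        for d in ctrl.place_of(p,t)[:2]:
            print(t,d['conf'],np.round(d['pixel'],1),onplane(p,d['pixel'],z))
E
```

```text
{'time_s': 0.0, 'joint_positions': array([-1.3705,  0.2074,  1.543 , -0.    ,  1.3935, -0.1505]), 'qvel': array([-0.0002, -0.0022,  0.0006,  0.0003, -0.0016,  0.0004]), 'joint_torque': array([  0.0017, -38.3028, -29.1596,  -0.0001,   0.0104,  -0.    ]), 'eef_pos': array([ 0.1974, -0.5393,  0.2411]), 'eef_rot': array([-0.0011,  0.9847,  0.1745, -0.    ]), 'wrist_force': array([0.2532, 0.3569, 0.6251]), 'ft_torque': array([-0.0197,  0.0274, -0.007 ]), 'grip_width': 0.08536048334779678}
0.011
scene [1.3063 0.6475 0.9988]
deck_edge 0.68 [189.6 262. ] [ 0.5826 -0.1307  0.055 ]
well 0.9 [181.3 249.7] [ 0.5835 -0.188   0.055 ]
well 0.73 [178.2 247.4] [ 0.5785 -0.2047  0.055 ]
board_top_center 0.95 [166.4 201.8] [ 0.6535 -0.3481  0.063 ]
board_top_center 0.82 [135.4 249.4] [ 0.4176 -0.372   0.063 ]
corner 0.58 [226.7 270.1] [0.6778 0.0044 0.055 ]
can 0.86 [212. 197.] [ 0.7635 -0.2414  0.    ]
can 0.23 [179.1 251.1] [ 0.53  -0.242  0.   ]
tape_roll 0.93 [258.7 217.1] [ 0.8392 -0.048   0.    ]
tape_roll 0.57 [178.5 248.2] [ 0.5351 -0.2513  0.    ]
carton 0.82 [268.3 314.3] [0.6644 0.171  0.    ]
top [ 0.4212 -0.0358  1.1358]
deck_edge 0.82 [208.7 313.9] [ 0.5891 -0.1288  0.055 ]
deck_edge 0.23 [123.5 285. ] [ 0.8238 -0.0461  0.055 ]
board_top_center 0.93 [214.1 341. ] [ 0.5753 -0.1997  0.063 ]
board_top_center 0.87 [301.7 424.3] [ 0.3547 -0.4135  0.063 ]
corner 0.66 [173.7 260.9] [0.681  0.0156 0.055 ]
tape_roll 0.75 [125.3 285.4] [ 0.8389 -0.048   0.    ]
carton 0.55 [186.7 208.5] [0.6529 0.1653 0.    ]
wrist [ 0.2741 -0.512   0.3745]
```

View pics/scene0.png

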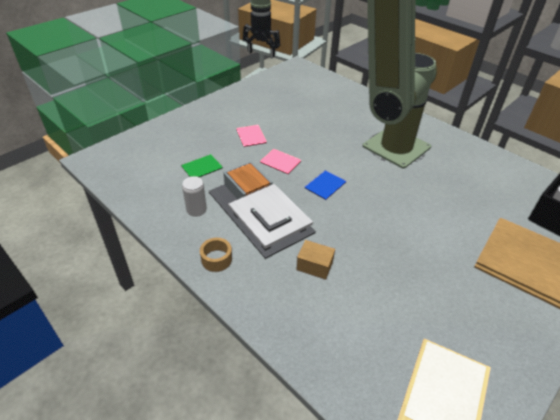

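View pics/top0.png

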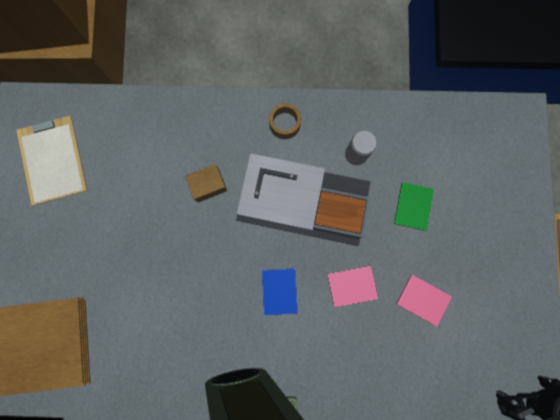

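The scene view shows the well and top board near (245,180) and the deck with the dark L near (270,215). In the top view the board is at (341,214), the deck runs left, the L has its inner corner near (262,175), the can is at (364,144) and the tape at (285,120). I'll move over to get a wrist view.

```bash
cat >> h.py <<'E'
from scipy.spatial.transform import Rotation as R
def rot(s):
    q=s['eef_rot']; return R.from_quat([q[1],q[2],q[3],q[0]])
def plan(target,yaw=None):
    s=ctrl.state(); r=rot(s); d=r.inv().apply(np.array(target)-s['eef_pos'])/0.3
    out=[np.round(d,4)]
    if yaw is not None:
        tr=R.from_matrix(np.array([[np.cos(yaw),np.sin(yaw),0],[np.sin(yaw),-np.cos(yaw),0],[0,0,-1]]).T.reshape(3,3).T)
        out.append(np.round((r.inv()*tr).as_rotvec()/0.5,4))
    return out
E
python3 - <<'E'
from h import *
x=rot(ctrl.state()).as_matrix(); print(x)
print(plan([0.58,-0.20,0.30],np.deg2rad(81)))
E
```

```text
[[ 9.39091478e-01  3.43667275e-01  2.25755508e-06]
 [ 3.43667275e-01 -9.39091478e-01 -1.88678552e-05]
 [-4.36421365e-06  1.84944898e-05 -1.00000000e+00]]
[array([ 1.5865, -0.6262, -0.1924]), array([ 0.    ,  0.    , -2.1258])]
```

Request:
{"op": "servo_tool", "data": {
  "plan": [
    [[0.13, -0.05, -0.04], [0, 0, -0.2], 1],
    [[0.26, -0.1, -0.08], [0, 0, -0.4], 1],
    [[0.39, -0.15, -0.12], [0, 0, -0.6], 1],
    [[0.52, -0.2, -0.16], [0, 0, -0.8], 1],
    [[0.65, -0.25, -0.19], [0, 0, -1], 1],
    [[0.78, -0.31, -0.19], [0, 0, -1], 1],
    [[0.78, -0.31, -0.19], [0, 0, -1], 1]
  ]
}}

```text
time_s: 1.78
eef_pos: [0.3894, -0.3684, 0.3007]
eef_rot: [0.001, 0.91, 0.415, 0.002]
wrist_force: [0.4, -1.1, -0.7]
grip_width: 0.0008
```

```bash
python3 - <<'E'
from h import *
print(plan([0.58,-0.20,0.30],np.deg2rad(81)),ctrl.state()['eef_pos'])
E
```

```text
[array([0.8404, 0.1124, 0.005 ]), array([ 0.0067, -0.0037, -1.1144])] [ 0.38935318 -0.36840041  0.30073612]
```

Request:
{"op": "servo_tool", "data": {
  "plan": [
    [[0.12, 0.02, 0], [0, 0, -0.2], 1],
    [[0.24, 0.03, 0], [0, 0, -0.4], 1],
    [[0.36, 0.05, 0], [0, 0, -0.6], 1],
    [[0.48, 0.06, 0], [0, 0, -0.8], 1],
    [[0.6, 0.08, 0], [0, 0, -1], 1],
    [[0.72, 0.1, 0], [0, 0, -1], 1],
    [[0.84, 0.11, 0], [0, 0, -1], 1],
    [[0.84, 0.11, 0], [0, 0, -1], 1],
    [[0.84, 0.11, 0], [0, 0, -1], 1]
  ]
}}

```text
time_s: 2.53
eef_pos: [0.5771, -0.2033, 0.2986]
eef_rot: [-0.0, 0.779, 0.626, -0.0]
wrist_force: [-0.7, -0.3, 1.2]
grip_width: 0.0001
```

```bash
python3 - <<'E'
from h import *
print(ctrl.state()['eef_pos'])
p=shot('wrist','wrist1.png')
import pickle; pickle.dump(p,open('w1.pkl','wb'))
for t,z in [('deck_edge',.055),('well',.055),('board_top_center',.063),('corner',.055)]:
        for d in ctrl.place_of(p,t)[:2]:
            print(t,d['conf'],np.round(d['pixel'],1),onplane(p,d['pixel'],z))
print(p['cam_to_world'])
E
```

```text
[ 0.57709606 -0.20331532  0.29862928]
board_top_center 0.96 [74.1 86.3] [ 0.40034919 -0.05209126  0.063     ]
board_top_center 0.83 [292.4 331.5] [ 0.60735799 -0.36757236  0.063     ]
[[ 9.76669062e-01 -2.03465549e-01 -6.86972555e-02  5.94083728e-01]
 [-2.14749914e-01 -9.25155681e-01 -3.13000705e-01 -1.23184417e-01]
 [ 1.29203979e-04  3.20450834e-01 -9.47265140e-01  4.30768302e-01]
 [ 0.00000000e+00  0.00000000e+00  0.00000000e+00  1.00000000e+00]]
```

View pics/wrist1.png

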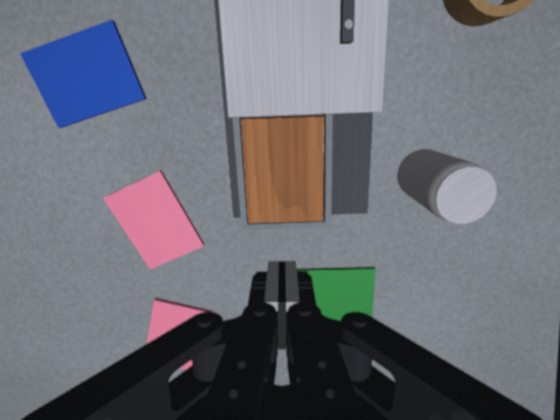

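Wrist view: brown board spans about (row 116-222, col 242-325), with the deck edge at row 115 and the fence end at (40,347). I'll measure the board and move ahead to see the whole L.

Request:
{"op": "servo_tool", "data": {
  "plan": [
    [[0.1, 0, 0], [0, 0, 0], 1],
    [[0.2, 0, 0], [0, 0, 0], 1],
    [[0.27, 0, 0], [0, 0, 0], 1],
    [[0.27, 0, 0], [0, 0, 0], 1],
    [[0.27, 0, 0], [0, 0, 0], 1]
  ]
}}

```text
time_s: 3.2
eef_pos: [0.5937, -0.1257, 0.2996]
eef_rot: [0.0, 0.78, 0.625, -0.0]
wrist_force: [-0.6, -0.0, -0.1]
grip_width: -0.0004
```

```bash
python3 - <<'E'
from h import *
import pickle
np.set_printoptions(precision=4,suppress=True)
p2=shot('wrist','wrist2.png'); pickle.dump(p2,open('w2.pkl','wb'))
p3=shot('top','top2.png'); pickle.dump(p3,open('t2.pkl','wb'))
for p in [pickle.load(open('w1.pkl','rb')),p2]:
    im=p['img']; h=cv2.cvtColor(im,cv2.COLOR_RGB2HSV)
    m=cv2.inRange(h,(3,90,60),(20,255,255)); m=cv2.morphologyEx(m,cv2.MORPH_OPEN,np.ones((5,5)))
    cs,_=cv2.findContours(m,0,1); c=[c for c in cs if cv2.contourArea(c)>3000 ]
    for c in c:
        q=np.array([onplane(p,(y,x),.067)[:2] for x,y in c[:,0,:]]); r=cv2.minAreaRect(q.astype(np.float32)); print(r,cv2.boundingRect(c))
for d in ctrl.place_of(p2,'corner'): print(d,onplane(p2,d['pixel'],.055))
for d in ctrl.place_of(p2,'deck_edge'): print(d,onplane(p2,d['pixel'],.055))
im=p2['img']; cv2.imwrite('pics/w2big.png',cv2.resize(cv2.cvtColor(im[0:300,150:450],cv2.COLOR_RGB2BGR),None,fx=2,fy=2,interpolation=cv2.INTER_CUBIC))
E
```

```text
((0.5805582404136658, -0.19730666279792786), (0.12094265222549438, 0.09067642688751221), 79.50962829589844) (241, 116, 84, 107)
((0.5808536410331726, -0.19574743509292603), (0.1227039247751236, 0.09055104106664658), 79.47809600830078) (244, 185, 78, 94)
((0.8281161189079285, -0.04542866349220276), (0.08339469879865646, 0.08235669136047363), 1.3381394147872925) (448, 7, 84, 89)
{'pixel': [30.4, 335.9], 'conf': 0.89} [0.6813 0.0104 0.055 ]
{'pixel': [182.6, 279.8], 'conf': 0.94} [ 0.5895 -0.134   0.055 ]
{'pixel': [233.5, 282.9], 'conf': 0.61} [ 0.579  -0.1988  0.055 ]
```

View pics/w2big.png

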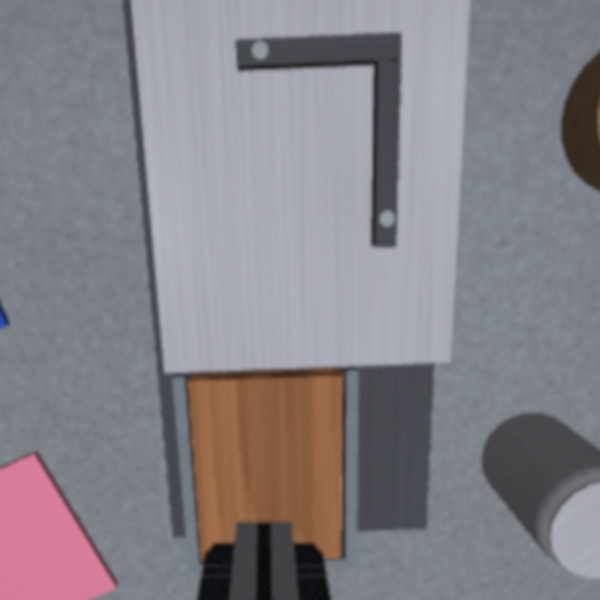

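The fitted board is 121 x 91 mm, centred at (0.581,-0.197) with yaw 79.5°. The corner at (0.681,0.010) puts the squared board 162 mm ahead and 16 mm to -y, both within the stated ranges. Next I'll move above the board.

```bash
cat >> h.py <<'E'
YAW=np.deg2rad(79.5); U=np.array([np.cos(YAW),np.sin(YAW),0]); V=np.array([-np.sin(YAW),np.cos(YAW),0])
B0=np.array([.5807,-.1970,0]); DE=B0+.062*U
def dk(P): d=np.array(P)-DE; return d@U*1e3,d@V*1e3
def tgt(x,y,z): t=DE+x*U+y*V; t[2]=z; return t
E
python3 - <<'E'
from h import *
import pickle
p=pickle.load(open('w2.pkl','rb'))
for px in [(33,338.5),(30.4,335.9),(33.5,269.5),(122.5,337)]: print(dk(onplane(p,px,.055))) 
for px in [(187,232),(184,326)]: print('edge',dk(onplane(p,px,.055)))
print(dk(ctrl.state()['eef_pos']))
print(plan(tgt(-.066,0,.095),YAW))
E
```

```text
(np.float64(157.81161943671404), np.float64(-63.848853649826))
(np.float64(160.29750221111345), np.float64(-61.11752911116154))
(np.float64(159.89394693104572), np.float64(7.50129612245611))
(np.float64(68.33961041949888), np.float64(-63.99960469434888))
edge (np.float64(-1.7519239621488447), np.float64(60.14091861107119))
edge (np.float64(-2.1463020675174445), np.float64(-52.228675647891556))
(np.float64(9.182275514319652), np.float64(0.009155733401506891))
[array([-0.2501,  0.0097,  0.6812]), array([ 0.0001,  0.0008, -0.0776])]
```

Request:
{"op": "servo_tool", "data": {
  "plan": [
    [[-0.13, 0, 0.04], [0, 0, -0.08], 1],
    [[-0.25, 0.01, 0.1], [0, 0, -0.08], 1],
    [[-0.25, 0.01, 0.22], [0, 0, -0.08], 1],
    [[-0.25, 0.01, 0.34], [0, 0, -0.08], 1],
    [[-0.25, 0.01, 0.46], [0, 0, -0.08], 1],
    [[-0.25, 0.01, 0.56], [0, 0, -0.08], 1],
    [[-0.25, 0.01, 0.64], [0, 0, -0.08], 1],
    [[-0.25, 0.01, 0.68], [0, 0, -0.08], 1],
    [[-0.25, 0.01, 0.68], [0, 0, -0.08], 1],
    [[-0.25, 0.01, 0.68], [0, 0, -0.08], 1]
  ]
}}

```text
time_s: 4.23
eef_pos: [0.5806, -0.2001, 0.0954]
eef_rot: [-0.0, 0.768, 0.64, -0.0]
wrist_force: [0.1, -0.2, 1.0]
grip_width: -0.0003
```

```bash
python3 - <<'E'
from h import *
s=ctrl.state(); print(dk(s['eef_pos']),s['eef_pos'],s['wrist_force'],plan(tgt(-.066,0,.08),YAW))
p=shot('wrist','wrist3.png')
E
```

```text
(np.float64(-65.04595192189888), np.float64(-0.4289525641063527)) [ 0.58056669 -0.20007312  0.09543506] [ 0.09348672 -0.22495287  1.0090611 ] [array([-0.0032, -0.0014,  0.0515]), array([-0.0004,  0.    ,  0.0047])]
```

View pics/wrist3.png

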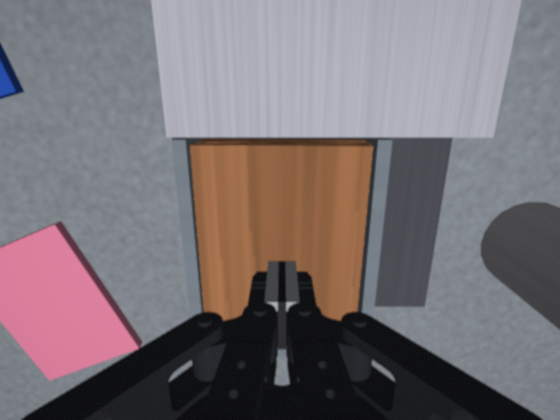

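Fingers sit mid-board and are aligned with the well. Descending to just above contact.

Request:
{"op": "servo_tool", "data": {
  "plan": [
    [[0, 0, 0.02], [0, 0, 0], 1],
    [[0, 0, 0.035], [0, 0, 0], 1],
    [[0, 0, 0.045], [0, 0, 0], 1],
    [[0, 0, 0.05], [0, 0, 0], 1],
    [[0, 0, 0.05], [0, 0, 0], 1],
    [[0, 0, 0.05], [0, 0, 0], 1],
    [[0, 0, 0.05], [0, 0, 0], 1]
  ]
}}

```text
time_s: 4.87
eef_pos: [0.5807, -0.1993, 0.0805]
eef_rot: [0.0, 0.768, 0.641, 0.0]
wrist_force: [-0.2, 0.2, -0.3]
grip_width: -0.0002
```

Request:
{"op": "servo_tool", "data": {
  "plan": [
    [[0, 0, 0.002], [0, 0, 0], 1],
    [[0, 0, 0.004], [0, 0, 0], 1],
    [[0, 0, 0.007], [0, 0, 0], 1],
    [[0, 0, 0.007], [0, 0, 0], 1],
    [[0, 0, 0.007], [0, 0, 0], 1]
  ]
}}

```text
time_s: 5.28
eef_pos: [0.5805, -0.1993, 0.0781]
eef_rot: [-0.0, 0.768, 0.641, -0.0]
wrist_force: [0.1, -0.1, 0.4]
grip_width: 0.0002
```

Request:
{"op": "servo_tool", "data": {
  "plan": [
    [[0, 0, 0.002], [0, 0, 0], 1],
    [[0, 0, 0.003], [0, 0, 0], 1],
    [[0, 0, 0.003], [0, 0, 0], 1],
    [[0, 0, 0.003], [0, 0, 0], 1]
  ]
}}

```text
time_s: 5.62
eef_pos: [0.5807, -0.1994, 0.0775]
eef_rot: [0.0, 0.768, 0.641, 0.0]
wrist_force: [-0.5, -0.2, 0.4]
grip_width: 0.0
```

Request:
{"op": "servo_tool", "data": {
  "plan": [
    [[0, 0, 0.002], [0, 0, 0], 1],
    [[0, 0, 0.003], [0, 0, 0], 1],
    [[0, 0, 0.003], [0, 0, 0], 1],
    [[0, 0, 0.003], [0, 0, 0], 1]
  ]
}}

```text
time_s: 5.95
eef_pos: [0.5807, -0.1994, 0.0767]
eef_rot: [0.0, 0.768, 0.641, 0.0]
wrist_force: [-1.5, 0.8, 3.0]
grip_width: 0.0003
```

Request:
{"op": "servo_tool", "data": {
  "plan": [
    [[0, 0, 0.002], [0, 0, 0], 1],
    [[0, 0, 0.002], [0, 0, 0], 1],
    [[0, 0, 0.002], [0, 0, 0], 1],
    [[0, 0, 0.002], [0, 0, 0], 1]
  ]
}}

```text
time_s: 6.28
eef_pos: [0.5807, -0.1994, 0.0761]
eef_rot: [0.0, 0.768, 0.641, 0.0]
wrist_force: [-1.0, 2.3, 5.2]
grip_width: -0.0002
```

About 5 N of press. Starting the drag.

Request:
{"op": "servo_tool", "data": {
  "plan": [
    [[0.005, 0, 0], [0, 0, 0], 1],
    [[0.01, 0, 0], [0, 0, 0], 1],
    [[0.017, 0, 0], [0, 0, 0], 1],
    [[0.025, 0, 0], [0, 0, 0], 1],
    [[0.033, 0, 0], [0, 0, 0], 1],
    [[0.041, 0, 0], [0, 0, 0], 1],
    [[0.05, 0, 0], [0, 0, 0], 1],
    [[0.05, 0, 0], [0, 0, 0], 1],
    [[0.05, 0, 0], [0, 0, 0], 1]
  ]
}}

```text
time_s: 7.03
eef_pos: [0.5837, -0.184, 0.076]
eef_rot: [0.0, 0.768, 0.641, 0.0]
wrist_force: [1.1, -1.4, 5.2]
grip_width: -0.0001
```

```bash
cat > look.py <<'E'
from h import *
import sys
p=shot('wrist',sys.argv[1]); s=ctrl.state(); print(dk(s['eef_pos']),s['eef_pos'][2],s['wrist_force'],s['time_s'])
E
python3 look.py w4.png
```

```text
(np.float64(-48.63767753994133), np.float64(-0.5044207164074829)) 0.07594584027658885 [ 0.13419059 -2.05634743  4.94653388] 7.0833
```

View pics/w4.png

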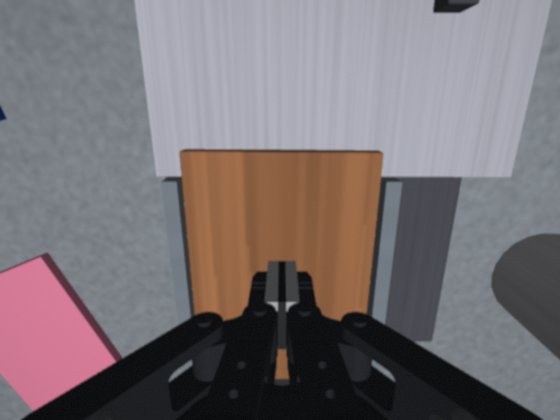

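The board's front (row 150) has passed the deck edge (row 177) and it moves with the finger. I'll continue.

Request:
{"op": "servo_tool", "data": {
  "plan": [
    [[0.006, 0, 0], [0, 0, 0], 1],
    [[0.015, 0, 0], [0, 0, 0], 1],
    [[0.025, 0, 0], [0, 0, 0], 1],
    [[0.035, 0, 0], [0, 0, 0], 1],
    [[0.045, 0, 0], [0, 0, 0], 1],
    [[0.055, 0, 0], [0, 0, 0], 1],
    [[0.065, 0, 0], [0, 0, 0], 1],
    [[0.075, 0, 0], [0, 0, 0], 1],
    [[0.085, 0, 0], [0, 0, 0], 1],
    [[0.095, 0, 0], [0, 0, 0], 1],
    [[0.1, 0, 0], [0, 0, 0], 1],
    [[0.1, 0, 0], [0, 0, 0], 1]
  ]
}}

```text
time_s: 8.08
eef_pos: [0.5888, -0.1544, 0.0759]
eef_rot: [-0.0, 0.768, 0.641, 0.0]
wrist_force: [0.5, -2.2, 5.6]
grip_width: -0.0003
```

```bash
python3 look.py w5.png
```

```text
(np.float64(-18.66607036821546), np.float64(-0.23537395328304253)) 0.07589275319966181 [-0.31465818 -1.22202737  4.63670818] 8.1333
```

View pics/w5.png

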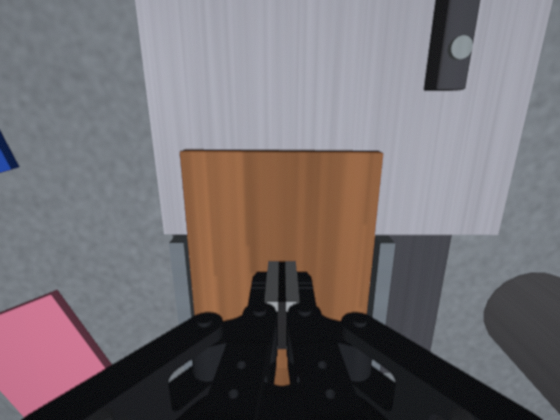

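No slip, and the board is still square. Its gap to the fence end is clear. Continuing with a slight downward feed.

Request:
{"op": "servo_tool", "data": {
  "plan": [
    [[0.008, 0, 0], [0, 0, 0], 1],
    [[0.018, 0, 0], [0, 0, 0], 1],
    [[0.028, 0, 0], [0, 0, 0], 1],
    [[0.038, 0, 0], [0, 0, 0], 1],
    [[0.048, 0, 0], [0, 0, 0], 1],
    [[0.058, 0, 0], [0, 0, 0], 1],
    [[0.067, 0, 0], [0, 0, 0], 1],
    [[0.067, 0, 0], [0, 0, 0], 1]
  ]
}}

```text
time_s: 8.8
eef_pos: [0.5924, -0.1345, 0.0759]
eef_rot: [-0.0, 0.768, 0.641, 0.0]
wrist_force: [0.5, -1.1, 5.7]
grip_width: 0.0004
```

Request:
{"op": "servo_tool", "data": {
  "plan": [
    [[0.006, 0, 0], [0, 0, 0], 1],
    [[0.014, 0, 0.001], [0, 0, 0], 1],
    [[0.022, 0, 0.001], [0, 0, 0], 1],
    [[0.03, 0, 0.001], [0, 0, 0], 1],
    [[0.033, 0, 0.001], [0, 0, 0], 1],
    [[0.033, 0, 0.001], [0, 0, 0], 1]
  ]
}}

```text
time_s: 9.3
eef_pos: [0.5943, -0.1252, 0.0758]
eef_rot: [0.0, 0.768, 0.641, 0.0]
wrist_force: [-0.4, -1.6, 5.4]
grip_width: 0.0003
```

```bash
python3 look.py w6.png
```

```text
(np.float64(11.07790621704741), np.float64(-0.24320621824976504)) 0.07577736320350585 [-0.4588711  -1.45663715  6.00769165] 9.35
```

View pics/w6.png

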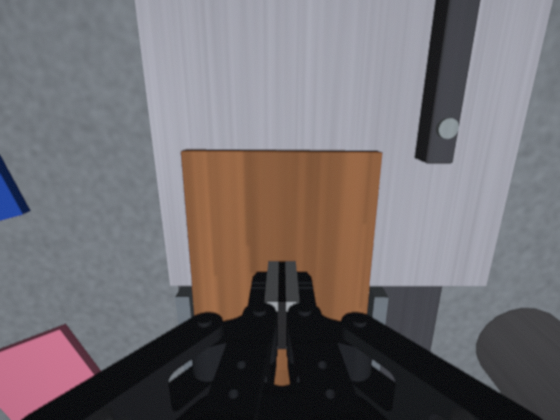

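Request:
{"op": "servo_tool", "data": {
  "plan": [
    [[0.008, 0, 0], [0, 0, 0], 1],
    [[0.018, 0, 0], [0, 0, 0], 1],
    [[0.028, 0, 0], [0, 0, 0], 1],
    [[0.038, 0, 0], [0, 0, 0], 1],
    [[0.04, 0, 0], [0, 0, 0], 1],
    [[0.04, 0, 0], [0, 0, 0], 1]
  ]
}}

```text
time_s: 9.85
eef_pos: [0.5964, -0.1133, 0.0758]
eef_rot: [0.0, 0.768, 0.641, 0.0]
wrist_force: [-0.8, -2.6, 5.5]
grip_width: 0.0001
```

Request:
{"op": "servo_tool", "data": {
  "plan": [
    [[0.008, 0, 0.001], [0, 0, 0], 1],
    [[0.018, 0, 0.001], [0, 0, 0], 1],
    [[0.028, 0, 0.001], [0, 0, 0], 1],
    [[0.033, 0, 0.001], [0, 0, 0], 1],
    [[0.033, 0, 0.001], [0, 0, 0], 1]
  ]
}}

```text
time_s: 10.27
eef_pos: [0.5983, -0.1036, 0.0757]
eef_rot: [0.0, 0.768, 0.641, 0.0]
wrist_force: [-0.2, -2.5, 6.6]
grip_width: 0.0002
```

Request:
{"op": "servo_tool", "data": {
  "plan": [
    [[0.008, 0, 0], [0, 0, 0], 1],
    [[0.018, 0, 0], [0, 0, 0], 1],
    [[0.028, 0, 0], [0, 0, 0], 1],
    [[0.033, 0, 0], [0, 0, 0], 1],
    [[0.033, 0, 0], [0, 0, 0], 1]
  ]
}}

```text
time_s: 10.68
eef_pos: [0.6, -0.0939, 0.0756]
eef_rot: [0.0, 0.768, 0.641, 0.0]
wrist_force: [-0.3, -1.6, 5.7]
grip_width: -0.0002
```

```bash
python3 look.py w7.png
```

```text
(np.float64(42.91206798536052), np.float64(-0.22136547805949844)) 0.07561520082795713 [-0.72566993 -1.36006803  6.12393784] 10.7333
```

View pics/w7.png

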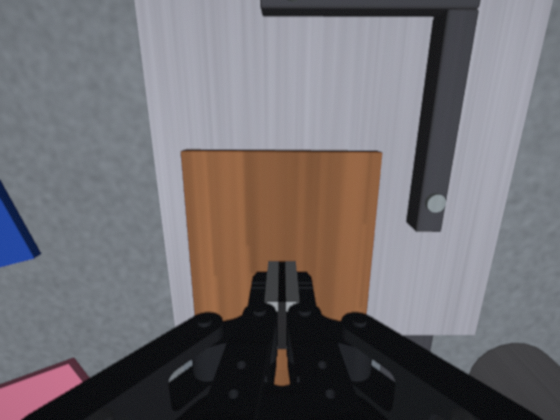

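The board is still square to the finger and about 46 mm out. Now the end of the stack contact.

Request:
{"op": "servo_tool", "data": {
  "plan": [
    [[0.008, 0, 0], [0, 0, 0], 1],
    [[0.016, 0, 0], [0, 0, 0], 1],
    [[0.024, 0, 0], [0, 0, 0], 1],
    [[0.033, 0, 0], [0, 0, 0], 1],
    [[0.033, 0, 0], [0, 0, 0], 1]
  ]
}}

```text
time_s: 11.15
eef_pos: [0.6018, -0.084, 0.0756]
eef_rot: [0.0, 0.768, 0.641, 0.0]
wrist_force: [0.4, -1.1, 6.0]
grip_width: -0.0002
```

Request:
{"op": "servo_tool", "data": {
  "plan": [
    [[0.006, 0, 0], [0, 0, 0], 1],
    [[0.012, 0, 0], [0, 0, 0], 1],
    [[0.018, 0, 0], [0, 0, 0], 1],
    [[0.024, 0, 0], [0, 0, 0], 1],
    [[0.024, 0, 0], [0, 0, 0], 1]
  ]
}}

```text
time_s: 11.57
eef_pos: [0.6018, -0.0762, 0.0741]
eef_rot: [-0.001, 0.768, 0.641, -0.0]
wrist_force: [0.1, 0.9, 0.9]
grip_width: 0.0
```

```bash
python3 look.py w8.png
```

```text
(np.float64(60.52963849532246), np.float64(1.1917326915075312)) 0.07415011722624557 [ 0.32469565  0.3121152  -0.40959068] 11.6167
```

View pics/w8.png

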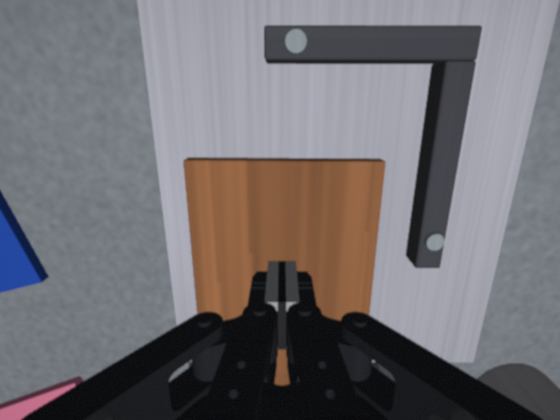

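The board dropped off the stack: the force has gone and its front shifted to row 159. Re-establishing a light press.

Request:
{"op": "servo_tool", "data": {
  "plan": [
    [[0, 0, 0.001], [0, 0, 0], 1],
    [[0, 0, 0.002], [0, 0, 0], 1],
    [[0, 0, 0.002], [0, 0, 0], 1],
    [[0, 0, 0.002], [0, 0, 0], 1]
  ]
}}

```text
time_s: 11.95
eef_pos: [0.6026, -0.0775, 0.0742]
eef_rot: [-0.0, 0.768, 0.641, -0.0]
wrist_force: [-0.2, -0.1, -0.6]
grip_width: 0.0
```

Request:
{"op": "servo_tool", "data": {
  "plan": [
    [[0, 0, 0.001], [0, 0, 0], 1],
    [[0, 0, 0.002], [0, 0, 0], 1],
    [[0, 0, 0.002], [0, 0, 0], 1],
    [[0, 0, 0.002], [0, 0, 0], 1]
  ]
}}

```text
time_s: 12.28
eef_pos: [0.6027, -0.0775, 0.0741]
eef_rot: [-0.0, 0.768, 0.641, -0.0]
wrist_force: [-1.4, -0.4, 1.8]
grip_width: -0.0001
```

Request:
{"op": "servo_tool", "data": {
  "plan": [
    [[0, 0, 0.001], [0, 0, 0], 1],
    [[0, 0, 0.001], [0, 0, 0], 1],
    [[0, 0, 0.001], [0, 0, 0], 1],
    [[0, 0, 0.001], [0, 0, 0], 1]
  ]
}}

```text
time_s: 12.62
eef_pos: [0.6027, -0.0776, 0.0741]
eef_rot: [0.0, 0.768, 0.641, -0.0]
wrist_force: [-3.3, -0.4, 4.9]
grip_width: -0.0
```

Request:
{"op": "servo_tool", "data": {
  "plan": [
    [[0, 0, 0.001], [0, 0, 0], 1],
    [[0, 0, 0.001], [0, 0, 0], 1],
    [[0, 0, 0.001], [0, 0, 0], 1],
    [[0, 0, 0.001], [0, 0, 0], 1]
  ]
}}

```text
time_s: 12.95
eef_pos: [0.6028, -0.0775, 0.0741]
eef_rot: [0.0, 0.768, 0.641, -0.0]
wrist_force: [-3.4, -0.1, 7.0]
grip_width: 0.0001
```

Request:
{"op": "servo_tool", "data": {
  "plan": [
    [[0.006, 0, 0], [0, 0, 0], 1],
    [[0.015, 0, 0], [0, 0, 0], 1],
    [[0.025, 0.004, 0], [0, 0, 0], 1],
    [[0.035, 0.01, 0], [0, 0, 0], 1],
    [[0.045, 0.016, 0], [0, 0, 0], 1],
    [[0.055, 0.022, 0], [0, 0, 0], 1],
    [[0.065, 0.028, 0], [0, 0, 0], 1],
    [[0.075, 0.033, 0], [0, 0, 0], 1],
    [[0.08, 0.033, 0], [0, 0, 0], 1],
    [[0.08, 0.033, 0], [0, 0, 0], 1]
  ]
}}

```text
time_s: 13.78
eef_pos: [0.618, -0.0557, 0.0741]
eef_rot: [0.001, 0.768, 0.641, 0.001]
wrist_force: [-0.6, -1.0, 5.0]
grip_width: 0.0001
```

```bash
python3 look.py w9.png
```

```text
(np.float64(83.71412782653829), np.float64(-10.919716570421574)) 0.07411520564415006 [ 0.01924338 -1.16328216  5.43073981] 13.8333
```

View pics/w9.png

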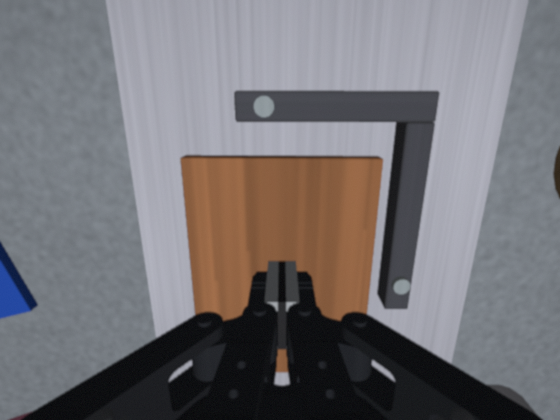

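```bash
cat > gap.py <<'E'
from h import *
import sys
p=shot('wrist',sys.argv[1]); s=ctrl.state()
t=dk(s['eef_pos'])
h=cv2.cvtColor(p['img'],cv2.COLOR_RGB2HSV); m=cv2.inRange(h,(3,90,60),(20,255,255)); m=cv2.morphologyEx(m,cv2.MORPH_OPEN,np.ones((5,5)))
m[:, :150]=0; m[:, 420:]=0; m[255:]=0
cs,_=cv2.findContours(m,0,1); c=max(cs,key=cv2.contourArea)[:,0,:]
def fit(q): # line a*x+b
    vx,vy,x0,y0=cv2.fitLine(np.float32(q),cv2.DIST_HUBER,0,.01,.01).ravel(); return vx,vy,x0,y0
x0,x1=c[:,0].min(),c[:,0].max(); y0=c[:,1].min()
front=np.array([dk(onplane(p,(y-.5,x),.063)) for x,y in c if y<y0+5 and x0+12<x<x1-12])
right=np.array([dk(onplane(p,(y,x+.5),.063)) for x,y in c if y0+10<y<245 and x>(x0+x1)/2])
left=np.array([dk(onplane(p,(y,x-.5),.063)) for x,y in c if y0+10<y<245 and x<(x0+x1)/2])
for n,q,a in [('front',front,1),('right',right,0),('left',left,0)]:
    k=np.polyfit(q[:,a],q[:,1-a],1); print(n,'slope %.4f'%k[0],'mean',np.median(q,0))
print('tcp',t,s['eef_pos'][2],s['wrist_force'],s['time_s'])
E
python3 gap.py w10.png; python3 - <<'E'
from h import *
p=ctrl.read_camera('wrist')
for px in [(122,300),(122,380),(122,397),(200,388.5),(295,379)]: print(px,dk(onplane(p,px,.055)))
im=p['img'][80:320,170:470]; cv2.imwrite('pics/z10.png',cv2.resize(cv2.cvtColor(im,cv2.COLOR_RGB2BGR),None,fx=2.5,fy=2.5))
E
```

```text
front slope -0.0016 mean [142.92852076 -10.12933861]
right slope -0.0008 mean [120.13018025 -54.62894743]
left slope -0.0002 mean [119.90061197  34.44649553]
tcp (np.float64(83.72675289467342), np.float64(-10.911724452586567)) 0.07409492487516747 [ 1.06367476 -1.32372451  4.48918403] 13.8833
(122, 300) (np.float64(157.21993456096467), np.float64(-18.455279358286184))
(122, 380) (np.float64(157.34641270402312), np.float64(-54.5625469131715))
(122, 397) (np.float64(157.3733207485902), np.float64(-62.24431659341982))
(200, 388.5) (np.float64(120.66247509665831), np.float64(-62.4269497049378))
(295, 379) (np.float64(67.11196528776533), np.float64(-63.154873438873615))
```

View pics/z10.png

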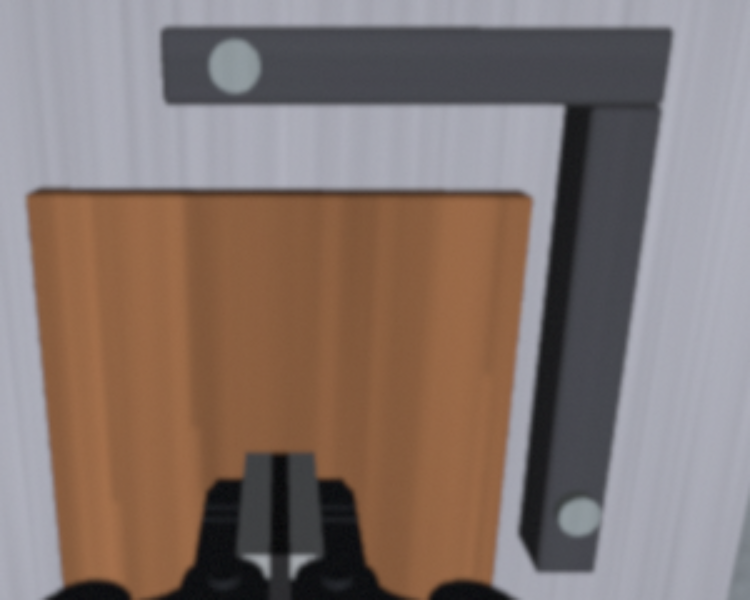

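The board is parallel. The gaps are about 15 mm to the end stop and 8 mm to the fence. Closing in.

Request:
{"op": "servo_tool", "data": {
  "plan": [
    [[0.006, 0.002, 0], [0, 0, 0], 1],
    [[0.014, 0.006, 0], [0, 0, 0], 1],
    [[0.022, 0.01, 0], [0, 0, 0], 1],
    [[0.03, 0.014, 0], [0, 0, 0], 1],
    [[0.035, 0.016, 0], [0, 0, 0], 1],
    [[0.035, 0.016, 0], [0, 0, 0], 1]
  ]
}}

```text
time_s: 14.43
eef_pos: [0.624, -0.0464, 0.0741]
eef_rot: [0.001, 0.768, 0.641, 0.0]
wrist_force: [-0.9, -1.8, 5.7]
grip_width: 0.0
```

```bash
python3 gap.py w11.png
```

```text
front slope 0.0005 mean [153.13755114 -14.78140432]
right slope -0.0010 mean [130.38701821 -59.64000785]
left slope -0.0013 mean [130.11486944  30.25479449]
tcp (np.float64(93.99055687129794), np.float64(-15.15211671911658)) 0.07412666417570747 [-0.94356951 -1.18749879  7.04833074] 14.4833
```

View pics/w11.png

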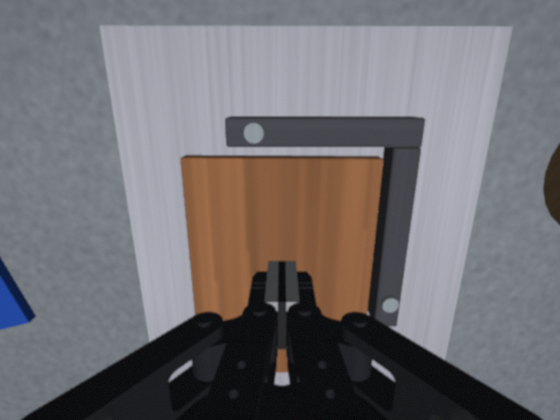

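Request:
{"op": "servo_tool", "data": {
  "plan": [
    [[0.003, 0.002, 0], [0, 0, 0], 1],
    [[0.006, 0.004, 0], [0, 0, 0], 1],
    [[0.009, 0.006, 0], [0, 0, 0], 1],
    [[0.01, 0.008, 0], [0, 0, 0], 1],
    [[0.01, 0.01, 0], [0, 0, 0], 1],
    [[0.01, 0.01, 0], [0, 0, 0], 1]
  ]
}}

```text
time_s: 14.98
eef_pos: [0.6262, -0.0441, 0.0741]
eef_rot: [-0.0, 0.768, 0.641, -0.001]
wrist_force: [-4.5, -2.1, 9.5]
grip_width: -0.0002
```

```bash
python3 gap.py w12.png
```

```text
front slope 0.0023 mean [155.77525831 -16.28432509]
right slope 0.0003 mean [133.10586195 -61.30845876]
left slope -0.0013 mean [132.75097368  28.56639764]
tcp (np.float64(96.64502185753206), np.float64(-16.88975102600214)) 0.07406946943258239 [-3.87385585 -0.97578991  9.76371908] 15.0333
```

View pics/w12.png

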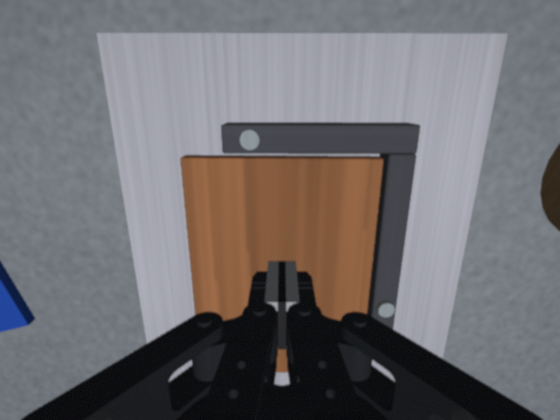

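Lateral force is now about 4 N, so the fence is touched. Easing the press slightly and creeping to the end stop.

Request:
{"op": "servo_tool", "data": {
  "plan": [
    [[0, 0, -0.001], [0, 0, 0], 1],
    [[0.003, 0, -0.001], [0, 0, 0], 1],
    [[0.005, 0, -0.001], [0, 0, 0], 1],
    [[0.007, 0, -0.001], [0, 0, 0], 1],
    [[0.007, 0, -0.001], [0, 0, 0], 1]
  ]
}}

```text
time_s: 15.45
eef_pos: [0.6272, -0.0424, 0.0741]
eef_rot: [0.0, 0.768, 0.641, -0.0]
wrist_force: [-1.7, -2.6, 6.7]
grip_width: 0.0001
```

```bash
python3 gap.py w13.png
```

```text
front slope -0.0053 mean [156.75796646 -16.29929692]
right slope 0.0036 mean [134.46062904 -61.34273377]
left slope 0.0026 mean [134.16231215  28.46715121]
tcp (np.float64(98.52721772446489), np.float64(-17.558301320521622)) 0.07412373006005263 [-1.65532647 -2.55543445  6.13014054] 15.5
```

Request:
{"op": "servo_tool", "data": {
  "plan": [
    [[0.002, 0.001, 0], [0, 0, 0], 1],
    [[0.004, 0.002, 0], [0, 0, 0], 1],
    [[0.006, 0.003, 0], [0, 0, 0], 1],
    [[0.006, 0.003, 0], [0, 0, 0], 1],
    [[0.006, 0.003, 0], [0, 0, 0], 1]
  ]
}}

```text
time_s: 15.92
eef_pos: [0.6283, -0.0408, 0.0741]
eef_rot: [0.0, 0.768, 0.641, -0.001]
wrist_force: [-1.8, -2.6, 6.6]
grip_width: -0.0002
```

```bash
python3 gap.py w14.png;python3 - <<'E'
from h import *
p=ctrl.read_camera('wrist')
im=p['img'][80:320,170:470]; cv2.imwrite('pics/z14.png',cv2.resize(cv2.cvtColor(im,cv2.COLOR_RGB2BGR),None,fx=2.5,fy=2.5,interpolation=cv2.INTER_CUBIC))
E
```

```text
front slope -0.0047 mean [156.5085845  -16.45172623]
right slope 0.0041 mean [135.23961983 -61.36729647]
left slope 0.0035 mean [134.93928163  28.50500041]
tcp (np.float64(100.30930650680452), np.float64(-18.367347430863862)) 0.07409407712849753 [-0.75222646 -3.15277408  5.45947727] 15.9667
```

View pics/z14.png

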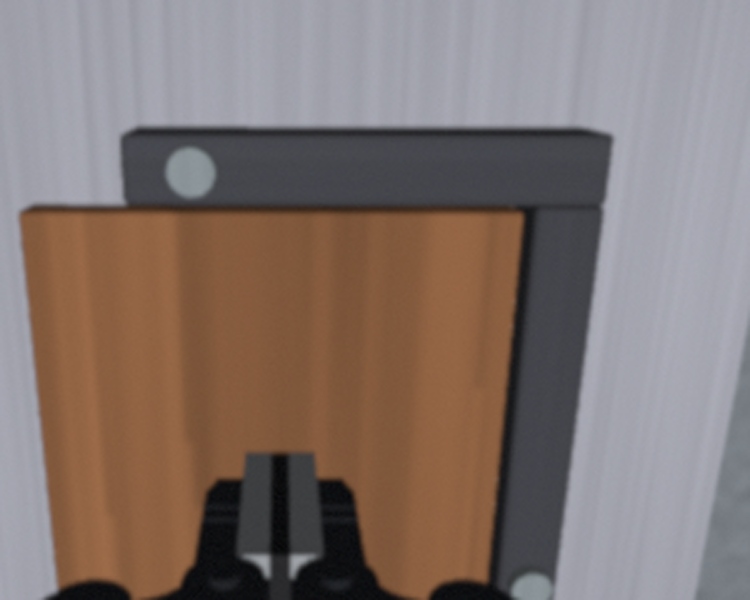

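The board has stayed put over the last two moves while the TCP slid on it in both x and y, so it touches both faces. Releasing straight up.

Request:
{"op": "servo_tool", "data": {
  "plan": [
    [[0, 0, -0.002], [0, 0, 0], 1],
    [[0, 0, -0.006], [0, 0, 0], 1],
    [[0, 0, -0.015], [0, 0, 0], 1],
    [[0, 0, -0.05], [0, 0, 0], 1],
    [[0, 0, -0.15], [0, 0, 0], 1],
    [[0, 0, -0.28], [0, 0, 0], 1],
    [[0, 0, -0.4], [0, 0, 0], 1],
    [[-0.12, 0, -0.5], [0, 0, 0], 1],
    [[-0.2, 0, -0.5], [0, 0, 0], 1],
    [[-0.2, 0, -0.5], [0, 0, 0], 1],
    [[-0.2, 0, -0.5], [0, 0, 0], 1]
  ]
}}

```text
time_s: 16.93
eef_pos: [0.6179, -0.1001, 0.225]
eef_rot: [0.001, 0.769, 0.64, 0.001]
wrist_force: [-0.3, 0.0, -0.3]
grip_width: -0.0
```

```bash
python3 - <<'E'
from h import *
np.set_printoptions(precision=4,suppress=True)
s=ctrl.state(); print(s['wrist_force'],s['time_s'],dk(s['eef_pos']))
p=shot('wrist','w15.png')
h=cv2.cvtColor(p['img'],cv2.COLOR_RGB2HSV); m=cv2.inRange(h,(3,90,60),(20,255,255)); m=cv2.morphologyEx(m,cv2.MORPH_OPEN,np.ones((5,5)))
cs,_=cv2.findContours(m,0,1)
for c in cs:
    if cv2.contourArea(c)<2000: continue
    for z in (.063,.067):
        q=np.array([onplane(p,(y,x),z)[:2] for x,y in c[:,0,:]]); r=cv2.minAreaRect(q.astype(np.float32)); print(z,r,dk([*r[0],0]))
t=shot('top','top15.png'); sc=shot('scene','scene15.png')
for n,f in [('can',sc),('tape_roll',sc),('carton',sc)]:
    for d in ctrl.place_of(f,n)[:1]: print(n,d['conf'],np.round(d['pixel'],1))
im=t['img'][110:270,170:410]; cv2.imwrite('pics/top15z.png',cv2.resize(cv2.cvtColor(im,cv2.COLOR_RGB2BGR),None,fx=3,fy=3,interpolation=cv2.INTER_CUBIC))
im=p['img'][80:320,150:450]; cv2.imwrite('pics/w15z.png',cv2.resize(cv2.cvtColor(im,cv2.COLOR_RGB2BGR),None,fx=2.5,fy=2.5,interpolation=cv2.INTER_CUBIC))
E
```

```text
[-0.304   0.0155 -0.2543] 16.9333 (np.float64(40.05415867927775), np.float64(-18.89533843710109))
0.063 ((0.5837693810462952, -0.18485641479492188), (0.10011833906173706, 0.08987846970558167), 79.50348663330078) (np.float64(-49.500409983778674), np.float64(-0.8049913457473917))
0.067 ((0.5844208598136902, -0.18260733783245087), (0.09875720739364624, 0.08865658938884735), 79.5035171508789) (np.float64(-47.17027144741681), np.float64(-1.0356993188340746))
0.063 ((0.6261335611343384, -0.04458051919937134), (0.11791662126779556, 0.08977915346622467), 79.59650421142578) (np.float64(96.14681139386384), np.float64(-16.896527774502285))
0.067 ((0.626209020614624, -0.04423850029706955), (0.11631359159946442, 0.08855856209993362), 79.59652709960938) (np.float64(96.49685455607494), np.float64(-16.908395684426154))
0.063 ((0.8267121315002441, -0.04429479315876961), (0.07905148714780807, 0.08280353248119354), 4.935307025909424) (np.float64(132.98029409859882), np.float64(-214.0643220037853))
0.067 ((0.82406085729599, -0.043956633657217026), (0.07797674089670181, 0.08167783170938492), 4.935250759124756) (np.float64(132.82963474020377), np.float64(-211.39581895668906))
can 0.89 [210.1 194.1]
tape_roll 0.97 [256.9 215. ]
carton 0.91 [268.3 315.3]
```

View pics/w15z.png

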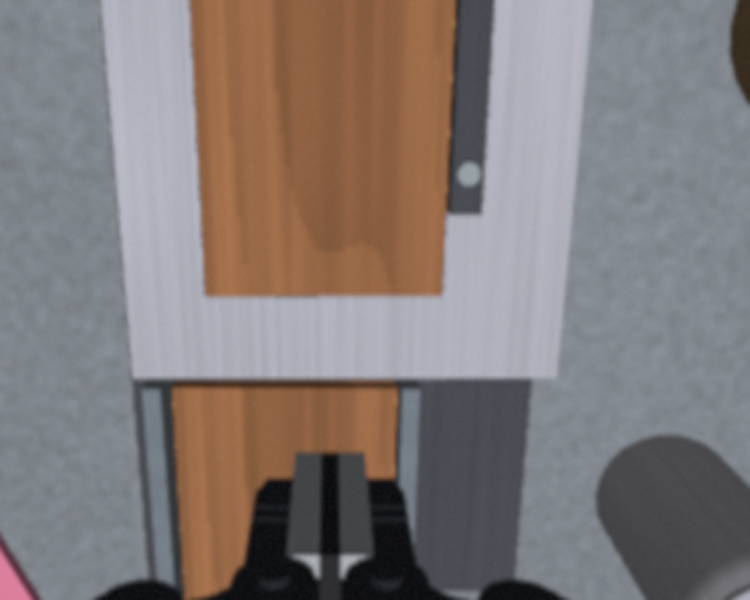

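View pics/top15z.png

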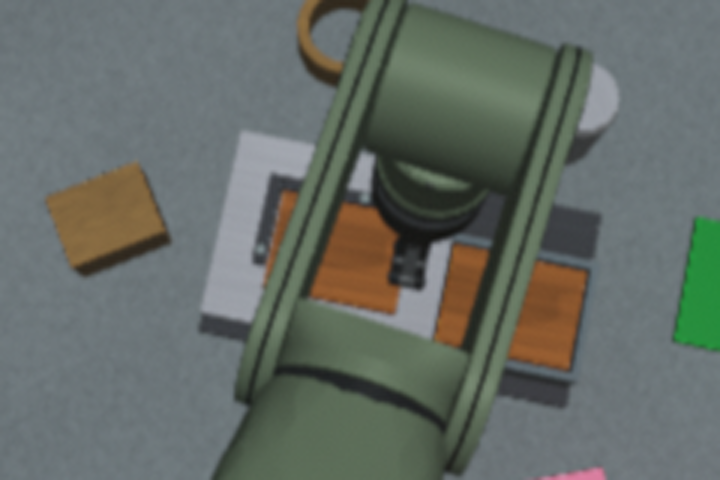

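The board lies parallel on the deck, and the second board is still in the well, its front edge at the lip. I'll look closely at both faces from above the board's centre.

Request:
{"op": "servo_tool", "data": {
  "plan": [
    [[0.1, 0, 0], [0, 0, 0], 1],
    [[0.15, 0.04, 0], [0, 0, 0], 1],
    [[0.15, 0.08, 0], [0, 0, 0], 1],
    [[0.15, 0.08, 0], [0, 0, 0], 1],
    [[0.15, 0.08, 0], [0, 0, 0], 1]
  ]
}}

```text
time_s: 17.65
eef_pos: [0.6493, -0.0583, 0.2229]
eef_rot: [-0.001, 0.767, 0.641, -0.001]
wrist_force: [-0.5, 0.7, 0.2]
grip_width: 0.0
```

```bash
python3 - <<'E'
from h import *
p=shot('wrist','w16.png')
h=cv2.cvtColor(p['img'],cv2.COLOR_RGB2HSV); m=cv2.inRange(h,(3,90,60),(20,255,255)); m=cv2.morphologyEx(m,cv2.MORPH_OPEN,np.ones((5,5)))
cs,_=cv2.findContours(m,0,1)
for c in cs:
    if cv2.contourArea(c)<2000: continue
    q=np.array([onplane(p,(y,x),.063)[:2] for x,y in c[:,0,:]]); r=cv2.minAreaRect(q.astype(np.float32)); print(r,dk([*r[0],0]),cv2.boundingRect(c))
print('cam',dk(p['cam_to_world'][:3,3]))
im=p['img'][40:280,150:450]; cv2.imwrite('pics/w16z.png',cv2.resize(cv2.cvtColor(im,cv2.COLOR_RGB2BGR),None,fx=2.5,fy=2.5,interpolation=cv2.INTER_CUBIC))
E
```

```text
((0.6262558102607727, -0.044281721115112305), (0.11832468956708908, 0.08965083211660385), 79.66787719726562) (np.float64(96.46288421037896), np.float64(-16.962278202113254)) (202, 118, 103, 126)
((0.8311866521835327, -0.04202333465218544), (0.08189870417118073, 0.08471708744764328), 79.78019714355469) (np.float64(136.02913345057019), np.float64(-218.0499759900442)) (433, 93, 98, 95)
cam (np.float64(168.75670556415182), np.float64(-41.221616323294704))
```

View pics/w16z.png

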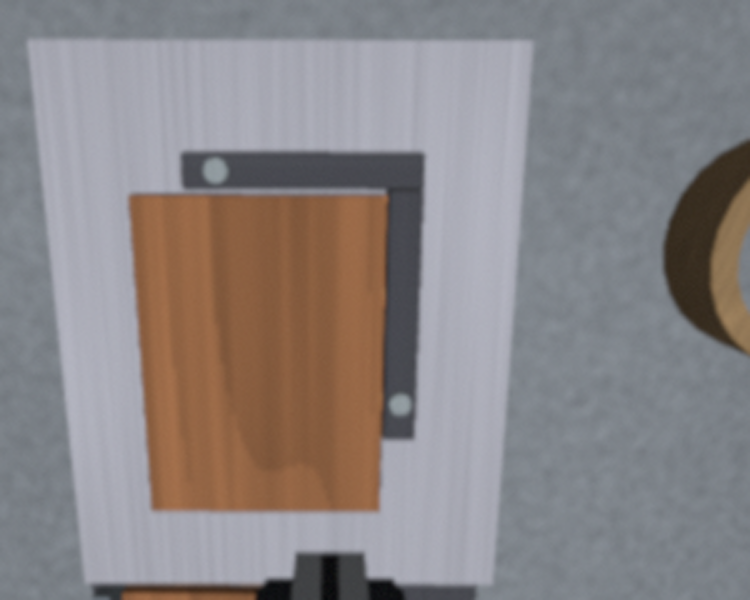

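There is a light sliver between board and end stop (zoom rows 187–193), which is a gap of about 2 mm. The board probably jammed by friction on the fence. Fence contact looks good. I'll measure the gap.

```bash
cat > prof.py <<'E'
from h import *
p=ctrl.read_camera('wrist'); g=p['img'].astype(int)
for c in (232,260,290):
    print(c,[(r,tuple(g[r,c-2:c+3].mean(0).astype(int))) for r in range(108,124)])
for r in (112,114,115,116,117,118): print(r,'bar top z.069',dk(onplane(p,(r,260),.069))[0],'deck',dk(onplane(p,(r,260),.055))[0],'board .063',dk(onplane(p,(r,260),.063))[0])
E
python3 prof.py; python3 -c "
from h import *
print(plan(tgt(.097,-.017,.082),YAW))"
```

```text
232 [(108, (np.int64(121), np.int64(128), np.int64(133))), (109, (np.int64(118), np.int64(125), np.int64(130))), (110, (np.int64(111), np.int64(117), np.int64(122))), (111, (np.int64(99), np.int64(103), np.int64(109))), (112, (np.int64(86), np.int64(89), np.int64(95))), (113, (np.int64(77), np.int64(79), np.int64(85))), (114, (np.int64(101), np.int64(102), np.int64(109))), (115, (np.int64(142), np.int64(143), np.int64(152))), (116, (np.int64(155), np.int64(152), np.int64(160))), (117, (np.int64(144), np.int64(127), np.int64(125))), (118, (np.int64(142), np.int64(103), np.int64(82))), (119, (np.int64(148), np.int64(102), np.int64(70))), (120, (np.int64(150), np.int64(102), np.int64(69))), (121, (np.int64(151), np.int64(103), np.int64(70))), (122, (np.int64(151), np.int64(103), np.int64(70))), (123, (np.int64(150), np.int64(103), np.int64(70)))]
260 [(108, (np.int64(72), np.int64(73), np.int64(80))), (109, (np.int64(72), np.int64(73), np.int64(80))), (110, (np.int64(71), np.int64(73), np.int64(80))), (111, (np.int64(72), np.int64(73), np.int64(80))), (112, (np.int64(71), np.int64(72), 
[... 1353 characters left out ...]
, np.int64(106), np.int64(71))), (123, (np.int64(154), np.int64(105), np.int64(72)))]
112 bar top z.069 160.4293946216948 deck 160.04135270252283 board .063 160.26309094204964
114 bar top z.069 158.81150738695794 deck 158.34430603639362 board .063 158.61127823671603
115 bar top z.069 158.00026297368936 deck 157.49336933487666 board .063 157.78302284276964
116 bar top z.069 157.18747887415023 deck 156.6408176138477 board .063 156.9531954768777
117 bar top z.069 156.37315070084853 deck 155.7866462711451 board .063 156.12179165954703
118 bar top z.069 155.55727404960624 deck 154.93085068710454 board .063 155.28880689424838
[array([ 0.0365, -0.0818,  0.4705]), array([-0.003 ,  0.0001,  0.0067])]
```

The gap is about 2.8 mm, out of tolerance. I'll re-press without sideways preload and drag it in x only.

Request:
{"op": "servo_tool", "data": {
  "plan": [
    [[0.036, -0.06, 0.1], [0, 0, 0], 1],
    [[0.036, -0.082, 0.22], [0, 0, 0], 1],
    [[0.036, -0.082, 0.34], [0, 0, 0], 1],
    [[0.036, -0.082, 0.42], [0, 0, 0], 1],
    [[0.036, -0.082, 0.46], [0, 0, 0], 1],
    [[0.036, -0.082, 0.47], [0, 0, 0], 1],
    [[0.036, -0.082, 0.47], [0, 0, 0], 1],
    [[0.036, -0.082, 0.47], [0, 0, 0], 1]
  ]
}}

```text
time_s: 18.42
eef_pos: [0.6287, -0.0446, 0.0847]
eef_rot: [0.001, 0.768, 0.641, 0.001]
wrist_force: [-0.1, -0.4, 0.1]
grip_width: 0.0001
```

Request:
{"op": "servo_tool", "data": {
  "plan": [
    [[0, 0, 0.006], [0, 0, 0], 1],
    [[0, 0, 0.012], [0, 0, 0], 1],
    [[0, 0, 0.018], [0, 0, 0], 1],
    [[0, 0, 0.022], [0, 0, 0], 1],
    [[0, 0, 0.024], [0, 0, 0], 1],
    [[0, 0, 0.024], [0, 0, 0], 1],
    [[0, 0, 0.024], [0, 0, 0], 1]
  ]
}}

```text
time_s: 19.0
eef_pos: [0.6271, -0.044, 0.0754]
eef_rot: [-0.0, 0.768, 0.641, -0.0]
wrist_force: [1.1, -0.7, 1.0]
grip_width: -0.0001
```

```bash
python3 gap.py w17.png
```

```text
front slope -0.0086 mean [156.74146618 -16.23392512]
right slope 0.0013 mean [133.36136578 -61.37771863]
left slope 0.0033 mean [133.05931498  28.49388171]
tcp (np.float64(96.86159306883732), np.float64(-17.780921916664507)) 0.0754547007275421 [ 0.95531266 -0.24789251  0.26625399] 19.05
```

Request:
{"op": "servo_tool", "data": {
  "plan": [
    [[0, 0, 0.002], [0, 0, 0], 1],
    [[0, 0, 0.003], [0, 0, 0], 1],
    [[0, 0, 0.004], [0, 0, 0], 1],
    [[0, 0, 0.004], [0, 0, 0], 1]
  ]
}}

```text
time_s: 19.38
eef_pos: [0.6271, -0.0441, 0.0742]
eef_rot: [-0.0, 0.768, 0.641, -0.0]
wrist_force: [-0.0, -0.1, -0.3]
grip_width: -0.0005
```

Request:
{"op": "servo_tool", "data": {
  "plan": [
    [[0, 0, 0.001], [0, 0, 0], 1],
    [[0, 0, 0.002], [0, 0, 0], 1],
    [[0, 0, 0.002], [0, 0, 0], 1],
    [[0, 0, 0.002], [0, 0, 0], 1]
  ]
}}

```text
time_s: 19.72
eef_pos: [0.6271, -0.0441, 0.0741]
eef_rot: [0.0, 0.768, 0.641, -0.0]
wrist_force: [-2.5, -0.2, 3.8]
grip_width: -0.0
```

Request:
{"op": "servo_tool", "data": {
  "plan": [
    [[0, -0.001, 0.001], [0, 0, 0], 1],
    [[0, -0.002, 0.001], [0, 0, 0], 1],
    [[0, -0.002, 0.001], [0, 0, 0], 1],
    [[0, -0.002, 0.001], [0, 0, 0], 1]
  ]
}}

```text
time_s: 20.05
eef_pos: [0.6271, -0.044, 0.0741]
eef_rot: [0.001, 0.768, 0.641, 0.0]
wrist_force: [-0.9, 0.4, 5.5]
grip_width: -0.0
```

Request:
{"op": "servo_tool", "data": {
  "plan": [
    [[0.002, 0, 0.001], [0, 0, 0], 1],
    [[0.004, 0, 0.001], [0, 0, 0], 1],
    [[0.006, 0, 0.001], [0, 0, 0], 1],
    [[0.008, 0, 0.001], [0, 0, 0], 1],
    [[0.01, 0, 0.001], [0, 0, 0], 1],
    [[0.01, 0, 0.001], [0, 0, 0], 1]
  ]
}}

```text
time_s: 20.55
eef_pos: [0.6277, -0.0425, 0.0741]
eef_rot: [0.001, 0.768, 0.641, -0.0]
wrist_force: [-2.2, -2.4, 5.7]
grip_width: 0.0001
```

```bash
python3 gap.py w18.png
```

```text
front slope 0.0006 mean [157.23581216 -16.36424404]
right slope 0.0019 mean [134.70460259 -61.35968262]
left slope 0.0040 mean [134.45157431  28.49762078]
tcp (np.float64(98.55916763215978), np.float64(-18.068664468465553)) 0.07411043138312881 [-1.0658727  -2.82076852  6.19462782] 20.6
```

Request:
{"op": "servo_tool", "data": {
  "plan": [
    [[0, 0, 0.001], [0, 0, 0], 1],
    [[0.003, -0.001, 0.001], [0, 0, 0], 1],
    [[0.006, -0.002, 0.001], [0, 0, 0], 1],
    [[0.009, -0.002, 0.001], [0, 0, 0], 1],
    [[0.012, -0.002, 0.001], [0, 0, 0], 1],
    [[0.012, -0.002, 0.001], [0, 0, 0], 1]
  ]
}}

```text
time_s: 21.1
eef_pos: [0.6285, -0.0389, 0.0741]
eef_rot: [0.002, 0.768, 0.641, 0.0]
wrist_force: [0.2, -3.4, 5.7]
grip_width: -0.0
```

```bash
python3 gap.py w19.png;python3 - <<'E'
from h import *
p=ctrl.read_camera('wrist')
im=p['img'][80:320,170:470]; cv2.imwrite('pics/z19.png',cv2.resize(cv2.cvtColor(im,cv2.COLOR_RGB2BGR),None,fx=2.5,fy=2.5,interpolation=cv2.INTER_CUBIC))
E
```

```text
front slope 0.0116 mean [157.39782776 -16.05537156]
right slope 0.0055 mean [137.07433917 -61.36920251]
left slope 0.0025 mean [136.87929654  28.52152936]
tcp (np.float64(102.16825981730076), np.float64(-18.15701289659133)) 0.07410092119732409 [-1.00471568 -4.04232794  6.23854183] 21.15
```

View pics/z19.png

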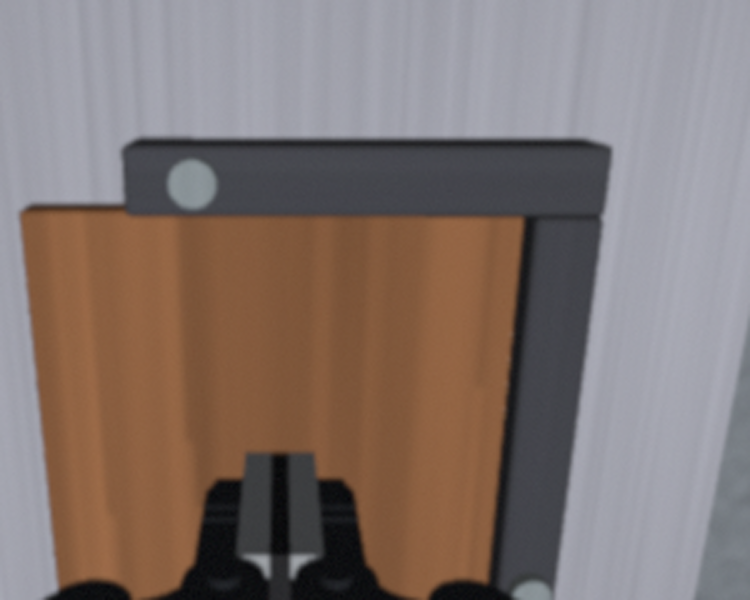

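The front edge left of the end stop (zoom row 205) is now hidden behind the bar's top edge (row 215), so the earlier "front" readings were bar occlusion. The finger was carrying the board all along. Measuring on the unoccluded part, then releasing.

```bash
python3 - <<'E'
from h import *
p=ctrl.read_camera('wrist'); g=p['img'].astype(int)
print([(r,*(g[r,195:210].mean(0).astype(int).tolist())) for r in range(155,172)])
for r in (161,162,163,164,165): print(r,'top',dk(onplane(p,(r,202),.063))[0],'bottom',dk(onplane(p,(r,202),.055))[0])
print(ctrl.state()['wrist_force'])
E
```

```text
[(155, 161, 163, 173), (156, 161, 162, 173), (157, 162, 163, 173), (158, 162, 163, 173), (159, 161, 162, 173), (160, 151, 150, 160), (161, 119, 115, 119), (162, 81, 70, 67), (163, 77, 53, 38), (164, 105, 71, 46), (165, 129, 88, 59), (166, 140, 96, 65), (167, 143, 98, 66), (168, 143, 98, 66), (169, 144, 98, 67), (170, 144, 98, 66), (171, 144, 98, 66)]
161 top 159.27270120759835 bottom 157.87105769211112
162 top 158.82842847937715 bottom 157.4019482068891
163 top 158.38326859288634 bottom 156.9319019674332
164 top 157.93721888815037 bottom 156.46091616506376
165 top 157.49027669454912 bottom 155.98898797986152
[-0.59869082 -2.94415714  6.86174932]
```

The front is at about 158.0 against a stop face at about 158.6. One more small nudge to x and the fence.

Request:
{"op": "servo_tool", "data": {
  "plan": [
    [[0.002, 0, 0], [0, 0, 0], 1],
    [[0.004, 0, 0], [0, 0, 0], 1],
    [[0.005, 0.002, 0], [0, 0, 0], 1],
    [[0.005, 0.004, 0], [0, 0, 0], 1],
    [[0.005, 0.004, 0], [0, 0, 0], 1],
    [[0.005, 0.004, 0], [0, 0, 0], 1]
  ]
}}

```text
time_s: 21.75
eef_pos: [0.6289, -0.0377, 0.0741]
eef_rot: [0.001, 0.768, 0.641, -0.001]
wrist_force: [-4.6, -3.0, 8.0]
grip_width: 0.0
```

```bash
python3 gap.py w20.png; python3 - <<'E'
from h import *
p=ctrl.read_camera('wrist'); g=p['img'].astype(int)
for lo,hi in((188,198),(202,212)): print([(r,g[r,lo:hi].mean(0).astype(int)[0]) for r in range(158,168)])
for r in (161,164): print(r,'top',dk(onplane(p,(r,202),.063))[0],'bottom',dk(onplane(p,(r,202),.055))[0])
E
```

```text
front slope 0.0109 mean [157.32967194 -15.99412878]
right slope 0.0026 mean [137.64974009 -61.36351815]
left slope 0.0022 mean [137.37644266  28.52759073]
tcp (np.float64(103.45904063265846), np.float64(-18.34899196971983)) 0.07408615191556481 [-2.75508237 -3.41433734  7.81952729] 21.8
[(158, np.int64(161)), (159, np.int64(160)), (160, np.int64(160)), (161, np.int64(161)), (162, np.int64(160)), (163, np.int64(148)), (164, np.int64(113)), (165, np.int64(76)), (166, np.int64(79)), (167, np.int64(111))]
[(158, np.int64(159)), (159, np.int64(159)), (160, np.int64(159)), (161, np.int64(160)), (162, np.int64(159)), (163, np.int64(147)), (164, np.int64(111)), (165, np.int64(73)), (166, np.int64(76)), (167, np.int64(107))]
161 top 160.5273489057028 bottom 159.12092931844342
164 top 159.19123062145596 bottom 157.7100908583905
```

The TCP advanced 1.3 mm while the front stayed at about 157.8, so the board is in contact with the stop. Releasing and checking.

Request:
{"op": "servo_tool", "data": {
  "plan": [
    [[-0.002, -0.002, -0.002], [0, 0, 0], 1],
    [[-0.002, -0.002, -0.006], [0, 0, 0], 1],
    [[0, 0, -0.015], [0, 0, 0], 1],
    [[0, 0, -0.05], [0, 0, 0], 1],
    [[0, 0, -0.15], [0, 0, 0], 1],
    [[0, 0, -0.28], [0, 0, 0], 1],
    [[-0.04, 0.02, -0.4], [0, 0, 0], 1],
    [[-0.08, 0.06, -0.5], [0, 0, 0], 1],
    [[-0.08, 0.06, -0.5], [0, 0, 0], 1],
    [[-0.08, 0.06, -0.5], [0, 0, 0], 1],
    [[-0.08, 0.06, -0.5], [0, 0, 0], 1]
  ]
}}

```text
time_s: 22.77
eef_pos: [0.6416, -0.0626, 0.2226]
eef_rot: [-0.0, 0.768, 0.641, -0.0]
wrist_force: [-0.5, 0.6, -0.2]
grip_width: -0.0002
```

```bash
python3 - <<'E'
from h import *
p=shot('wrist','w21.png'); print(ctrl.state()['wrist_force'],'cam',dk(p['cam_to_world'][:3,3]))
h=cv2.cvtColor(p['img'],cv2.COLOR_RGB2HSV); m=cv2.inRange(h,(3,90,60),(20,255,255)); m=cv2.morphologyEx(m,cv2.MORPH_OPEN,np.ones((5,5)))
cs,_=cv2.findContours(m,0,1)
for c in cs:
    if cv2.contourArea(c)<2000: continue
    q=np.array([onplane(p,(y,x),.063)[:2] for x,y in c[:,0,:]]); r=cv2.minAreaRect(q.astype(np.float32)); print(r,dk([*r[0],0]),cv2.boundingRect(c))
im=p['img'][40:280,150:450]; cv2.imwrite('pics/w21z.png',cv2.resize(cv2.cvtColor(im,cv2.COLOR_RGB2BGR),None,fx=2.5,fy=2.5,interpolation=cv2.INTER_CUBIC))
E
```

```text
[ 0.77541613  0.22968616 -0.22622044] cam (np.float64(163.0770501424986), np.float64(-34.393857638334325))
((0.6266226768493652, -0.04220351576805115), (0.11806400120258331, 0.08969563990831375), 79.69930267333984) (np.float64(98.57314594236016), np.float64(-16.944278732265822)) (209, 109, 104, 128)
((0.8308678269386292, -0.04206617921590805), (0.08165991306304932, 0.08526730537414551), 79.70353698730469) (np.float64(135.92890503698231), np.float64(-217.744297304922)) (441, 86, 99, 96)
```

View pics/w21z.png

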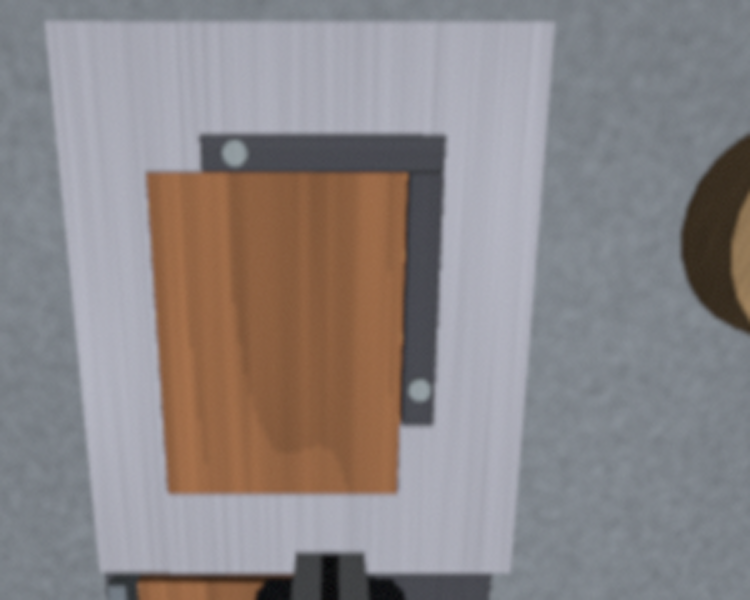

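No sliver at the end stop now. I'll check the fence from straight above it, then the second board.

Request:
{"op": "servo_tool", "data": {
  "plan": [
    [[-0.1, 0.095, 0], [0, 0, 0], 1],
    [[-0.1, 0.095, 0], [0, 0, 0], 1],
    [[-0.1, 0.095, 0], [0, 0, 0], 1],
    [[-0.1, 0.095, 0], [0, 0, 0], 1]
  ]
}}

```text
time_s: 23.15
eef_pos: [0.6636, -0.097, 0.2206]
eef_rot: [-0.002, 0.768, 0.641, -0.001]
wrist_force: [-0.0, 0.0, -0.1]
grip_width: 0.0
```

```bash
python3 - <<'E'
from h import *
p=shot('wrist','w22.png'); print('cam',dk(p['cam_to_world'][:3,3]))
g=p['img'].astype(int)
im=p['img'][40:280,150:450]; cv2.imwrite('pics/w22z.png',cv2.resize(cv2.cvtColor(im,cv2.COLOR_RGB2BGR),None,fx=2.5,fy=2.5,interpolation=cv2.INTER_CUBIC))
E
```

```text
cam (np.float64(133.25836889203276), np.float64(-62.74258142199342))
```

View pics/w22z.png

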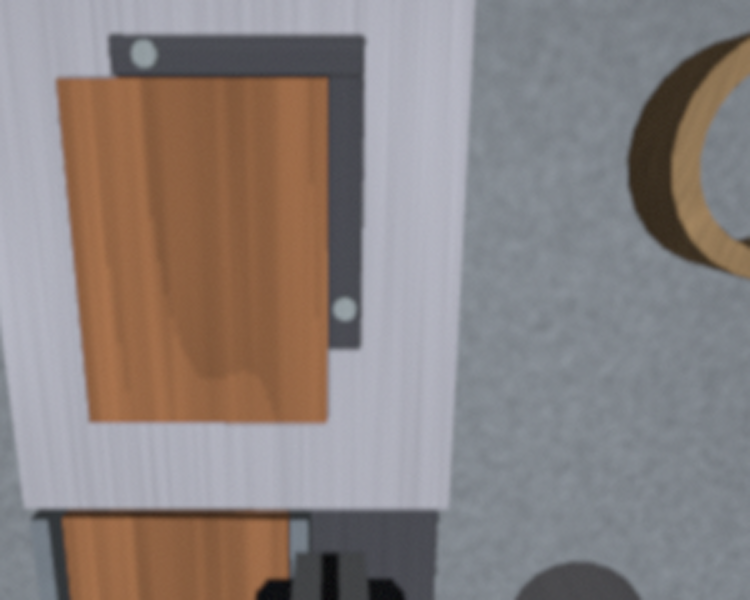

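It is snug on both faces with no slivers, and the second board is inside the well behind the lip. Handing in.

```bash
python3 -c "
from h import *
print(ctrl.state()['wrist_force'],ctrl.state()['time_s']); ctrl.close_job()"
```

```text
[-0.69707875  1.00339668 -0.13215155] 23.2
the job is handed in; nothing more can be done
```

I dragged the top board off the stack onto the deck, pressing from above with shut fingertips and never lifting it. I then nudged it against the fence and the end stop, released it and handed the job in at 23.2 s. `close_job` gives no verdict, so the result rests on my own checks.

- **Force:** the wrist force readings I took stayed under 10 N vertically (mostly 4–7 N) and about 5 N sideways.
- **First squaring failed:** my first check after release showed a gap of about 2.8 mm at the end stop. The earlier front-edge readings had been wrong because the stop bar hid that edge. I pressed again and dragged it further until the finger slid while the board stayed still.
- **Final position:** the last pictures show no gap at either face, with the board parallel to within about 0.005 rad, flat on the deck and clear of the gripper. The fitted board centre reads about 1 mm short of touching on each side, which is within the roughly 2 mm camera calibration.
- **Other boards:** the second board is still in the well behind the deck edge, sitting about 1 mm to the -y side. The two lower boards were not visible.
- **Can, tape roll and carton:** these looked unmoved. Their detected positions shifted by at most about 3 pixels between the start and a check made before the final squaring.

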